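Home the press slide and reset the two-button interlock

TASK

Get the bench press ready: push the work slide, with its chassis bracket, straight in under the ram until it is fully home. Then put one fingertip on each of the two buttons of the button station, press both together all the way down, hold them down for at least three seconds, and let go, moving clear. Only push and press: the grommets, valve cap, tag strip, tin and screwdriver lying about are to be left where they are.

Things in the scene. Friction and masses are not known exactly. Their poses are not given: they have to be found in the camera images.
- press: Fixed grey bench press; place and yaw vary, left or right of the station. Origin: on the bench, under the middle of the slide's front face when that is fully home; +x = the slide's inward travel. Base plate x -65 to 280 mm, 130 wide, 20 thick. Head: front at x 90, underside 210 high. Column x 195 to 255. Steel ram, 26 mm across, at x 125, its lower end 115 high.
- slide (a joint): Travel of the work slide in m: 0 = pulled fully out towards the robot, 0.060 = fully home against its stop under the ram. Starts between 0 and 0.020. Guided along the press's +x, stays where it is left; takes about 3 N to push (a little more when fast).
- slide_front (a point): Centre of the work slide's flat upright front face, facing the robot, 47 mm above the bench; moves with the slide; +x = push direction. The slide is a plain aluminium block 100 mm wide, 160 long, 22 to 72 mm above the bench. The steel chassis bracket is fixed on its top, 103 to 147 mm behind the front face, up to 98 mm above the bench.
- station: Button station: grey box 80 mm (x) by 130 mm (y) by 50 mm high, fixed to the bench, position and yaw vary. Origin at the centre of its underside, z up. Two identical round steel buttons on its top lie on its y axis, 28 mm either side of the centre. A tiny lamp lens (4 mm high) sits on the top 30 mm towards +x.
- button_left_top (a point): Centre of the top of the button at the station's +y end, 72 mm above the bench when up; moves with the button. Button 24 mm across, 56 mm from the other centre to centre: a fingertip 16 to 40 mm from the station's centre along y lands on it. The black collar round it is 40 mm across and reaches 62 mm above the bench.
- button_right_top (a point): The same for the identical button at the station's -y end.
- button_left (a joint): How far the left button is pressed, in m: 0 = up, 0.006 = fully down (hard stop). Spring-loaded: starts to move at 1.2 N, fully down at 4 N; springs back when let go.
- button_right (a joint): The same for the right button.
- grommet_a: Brass grommet ring, 26 mm outside diameter, 8 mm high, lying loose on the bench near the button station; leave it alone. Origin at the centre of its underside.
- grommet_b: An identical brass grommet lying loose beside the press; leave it alone.
- valve_cap: Black bakelite valve cap, 32 mm diameter, 30 mm high, loose on the bench between press and station; leave it alone. Origin at the centre of its underside.
- tag_strip: Green enamel tag strip 80 x 14 x 6 mm lying loose on the bench beyond the middle; leave it alone. Origin at the centre of its underside, x along its length.
- tin: Tin can, 66 mm diameter, 85 mm high, standing at the right side; leave it alone. Origin at the centre of its underside.
- screwdriver: Screwdriver lying at the left side; leave it alone. x along its length, handle to -x.

How it is judged (in metres and radians):
On the way, in this order (a step that is already met when the one before it is completed fails the run):
1. the work slide is fully home (value of joint slide above 0.057 m), for 0.1 s.
2. both buttons are held down together by the fingertips for three seconds (value of joint each of button_left, button_right above 0.0045 m and contact force between the fingers and station above 2 N and value of joint slide above 0.056 m), for 2.8 s.
At the end, for the whole second after the job is handed in: The slide is within 4 mm of its home stop, both buttons are up again (less than 1 mm pressed) after having been held at least 4.5 mm down together by the fingers for 2.8 s without a break, and every loose thing lies within 15 mm of where it was (value of joint slide above 0.056 m and value of joint each of button_left, button_right below 0.001 m and distance of each of grommet_a, grommet_b, valve_cap, tag_strip, tin, screwdriver from where it was at the start of the episode below 0.015 m); the robot touches nothing.
It fails at once if a button is pressed before the slide is home (value of joint slide below 0.055 m and value of joint any of button_left, button_right above 0.003 m).
It fails at once if one button is pressed down without the other ((value of joint button_left above 0.0045 m and value of joint button_right below 0.0005 m) or (value of joint button_right above 0.0045 m and value of joint button_left below 0.0005 m)).
It fails at once if a loose thing is lifted, carried or knocked out of place (distance of any of grommet_a, grommet_b, valve_cap, tag_strip, tin, screwdriver from where it was at the start of the episode above 0.015 m).
It also fails if it takes over 64 s, if anything falls off the work surface, if the arm or the gripper's body presses on something with over 40 N, if the wrist force passes 120 N, or if a joint passes its speed limit or range.

ROBOT

A 6-joint arm with a two-finger parallel gripper is mounted at the origin on the work surface. World frame = base frame: x ahead of the robot, y to its left, z up, the work surface at z = 0. Lengths are in mm, angles in rad, forces in N, time in s.
With the tool pointing down it reaches from about 325 to 775 mm from the base axis. Payload 5.5 kg.
Tool frame: the origin (TCP) lies between the finger pads; the fingertips stand 11 mm ahead of it and the grasp point (between the pads) lies 8 mm behind it (arm.nose_length is the distance from the TCP to the fingertips, in mm); z points along the fingers, y is the direction in which the jaws open and shut (so a half turn about z gives the same grasp; the last joint's range is limited). The gripper opens to 85 mm and grips with 20 to 120 N. Pads are 22 mm wide; open, the fingers measure 114 mm over their backs; the gripper's body (76 mm by 85 mm) begins 54 mm behind the grasp point. The pads swing forward as they close: fully open they stand 13 mm farther back than shut.
Start: joints at [-1.4, 0.091, 1.231, -0, 1.82, -0.057], TCP at [135.499, -584.514, 242.275] pointing down, gripper open.
Joint ranges: [-2.87, 2.87], [-0.86, 2.18], [0.17, 2.46], [-1.51, 4.65], [0.06, 2.69], [-2.65, 2.65]. Speed limits (rad/s): [2.57, 2.57, 3.01, 3.14, 3.14, 3.14].

INTERFACE

Orientations are given as a unit quaternion [w, x, y, z].
In Python, from rig import arm gives the robot as it stands.
- The arm moves only by the tool jog_arm, never from a script. Its argument "rows" is a list of rows, each a list of 3 entries, a list of its own where there are three numbers: the turn, a rotation vector about the tool's x, y, z in degrees, then the shift along the tool's x, y, z in m, then the closure, from 0 (fully open) to 1 (shut). A call has exactly 8 rows; each row shifts and turns the pose as measured when the row begins, along the tool's axes as they then stand; what a row does not reach is not made up. A row lasts 1/10 s, in which the tool goes at most 50 mm and 8.59 degrees, less where a joint would pass 70% of its speed; a pose out of reach is approached as far as the arm can. A call is refused whole if a number of a shift passes 0.05 or a number of a turn 8.59, either way. A call with a gripper value outside its range is refused whole. The fingers move at their own pace and stop on an object; "squeeze" is the grip in N (left out, the last holds). Time passes only in rows, so rows that do not move let the fingers close, or fill a call up. It gives the time, the measured TCP pose, the force and the opening at its end, in the units of the state.
- arm.sense(): the state, without advancing time (a new reading comes with each control period).
- arm.read_camera(name): name is "scene" or "top" or "wrist"; returns a dict with "color" (480x640x3 uint8, red, green, blue), "z_map" (480x640 float32, mm along the optical axis (not along the pixel's ray), 0 where there is no reading), "fx", "fy", "cx", "cy" (pixels), "position" and "attitude" of the camera in the world. Camera axes: x right, y down, z forward; pixel columns grow to the right and rows downward; lengths in mm; the calibration is good to about 2 mm. A picture is of the moment at which its call begins.
- arm.close_job(): hands the job in, once; it reports no verdict.
The state is a dict: "time": time; "joint_positions": joint angles; "joint_velocities": joint speeds; "joint_efforts": joint torques, N m; "tcp_pos": TCP position; "orientation": TCP orientation; "contact_force": force on the tool from outside, world axes, zero at the start; "ft_torque": the same for the moment, N m; "opening": opening from 0.0 (shut) to 1.0 (fully open).
Only numpy, scipy, OpenCV 4.12 (cv2) and the standard library are available. Lean on these libraries where they do the work, as an engineer would, in place of code of your own. Each camera call takes 0.05 s, during which the arm holds its last target.

## Working session

There is one attempt and no reset: what is moved stays moved. The work goes in short steps, Python scripts to look and compute and a tool call to move; the robot and the scene stay as the last step left them, time stands still between calls to the robot, and variables do not carry over. Pictures are saved under pics/ and viewed, and the job is handed in when it is done.

Besides the shell and the picture viewer there is one more tool, called as a command line: name --argument value ..., lists and objects as JSON in quotes. jog_arm: Moves the arm, as the interface text tells. Its arguments: {"type":"object","properties":{"rows":{"type":"array"},"squeeze":{"type":"number"}},"required":["rows"]}

```bash
mkdir -p pics; ls
python3 - <<'E'
from rig import arm
import cv2,numpy as np
print(arm.sense())
for n in ["scene","top","wrist"]:
    c=arm.read_camera(n)
    cv2.imwrite(f"pics/{n}0.png",c["color"][:,:,::-1])
    np.savez(f"{n}0.npz",**c)
    print(n,c["fx"],c["fy"],c["cx"],c["cy"],c["position"],c["attitude"])
E
```

```text
pics
{'time': 0.0, 'joint_positions': array([-1.39969368e+00,  9.18426998e-02,  1.23188499e+00, -3.80066693e-06,
        1.81983640e+00, -5.66899553e-02]), 'joint_velocities': array([-0.00071101,  0.00077053, -0.00066792,  0.00066785, -0.00231538,
        0.00021508]), 'joint_efforts': array([ 1.52007691e-03, -4.58724189e+01, -4.18027067e+01,  1.34022348e-04,
        1.13723768e-02, -2.18170868e-05]), 'tcp_pos': array([ 135.45274803, -584.22867174,  241.16105431]), 'orientation': array([-9.83998523e-04,  9.93520395e-01,  1.13649691e-01, -5.81976314e-05]), 'contact_force': array([ 0.35347558, -0.03237202, -0.43982868]), 'ft_torque': array([-0.01501519, -0.01657563, -0.01245338]), 'opening': 1.0039321794236773}
scene 434.36621706229676 434.36621706229676 327.0709137025448 238.6367524584595 [882.94428675 393.44872016 973.3882743 ] [-0.07866745  0.31303519  0.91289941 -0.2498701 ]
top 486.06466741773363 486.06466741773363 311.9758755902077 240.72338459027335 [ 383.20450549    4.46651389 1265.67917569] [-0.04737514  0.71323439 -0.69649375  0.06283914]
wrist 345.63682205480524 345.63682205480524 321.99994856752886 236.77451166052137 [ 212.06392909 -567.14347088  372.56698014] [ 0.11854949  0.77405123 -0.61445668 -0.09609218]
```

View pics/scene0.png

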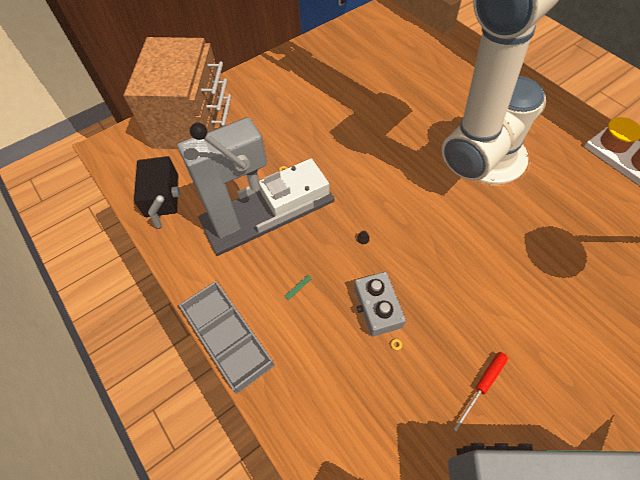

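View pics/top0.png

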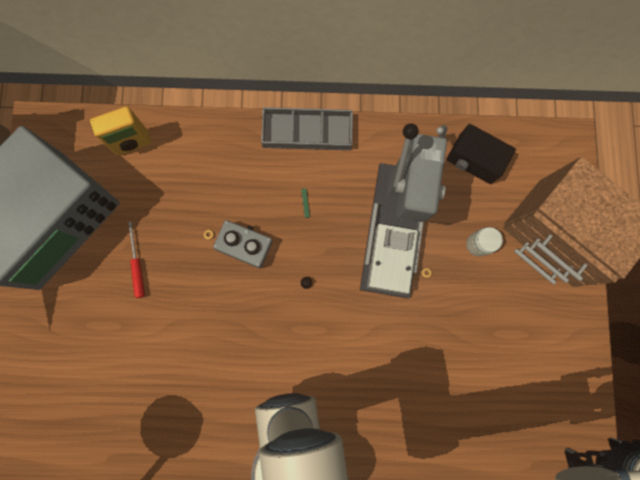

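The scene view shows the press at about (255,190) and the station at (380,300). In the top view the slide is at (393,258), the station at (243,243), the cap at (307,283), and the grommets at (208,235) and (426,272). I'll enlarge crops next.

```bash
cat > h.py <<'E'
import numpy as np
from scipy.spatial.transform import Rotation as R
def rot(q): return R.from_quat([q[1],q[2],q[3],q[0]])
def cam(n): return dict(np.load(n))
def deproj(c,u,v,z=None):
    if z is None: z=np.median(c["z_map"][int(v)-1:int(v)+2,int(u)-1:int(u)+2])
    p=np.array([(u-c["cx"])/c["fx"]*z,(v-c["cy"])/c["fy"]*z,z])
    return rot(c["attitude"]).apply(p)+c["position"]
def plane(c,u,v,h):
    d=rot(c["attitude"]).apply([(u-c["cx"])/c["fx"],(v-c["cy"])/c["fy"],1.])
    return c["position"]+d*(h-c["position"][2])/d[2]
def cloud(c):
    v,u=np.mgrid[0:480,0:640]; z=c["z_map"]
    p=np.stack([(u-c["cx"])/c["fx"]*z,(v-c["cy"])/c["fy"]*z,z],-1)
    return rot(c["attitude"]).apply(p.reshape(-1,3)).reshape(480,640,3)+c["position"]
E
python3 - <<'E'
import cv2
t=cv2.imread("pics/top0.png"); s=cv2.imread("pics/scene0.png")
cv2.imwrite("pics/t_st.png",cv2.resize(t[205:285,195:295],None,fx=7,fy=7,interpolation=cv2.INTER_CUBIC))
cv2.imwrite("pics/t_pr.png",cv2.resize(t[200:305,345:445],None,fx=5.6,fy=5.6,interpolation=cv2.INTER_CUBIC))
cv2.imwrite("pics/s_st.png",cv2.resize(s[260:350,335:435],None,fx=6,fy=6,interpolation=cv2.INTER_CUBIC))
cv2.imwrite("pics/s_pr.png",cv2.resize(s[140:240,230:350],None,fx=6,fy=6,interpolation=cv2.INTER_CUBIC))
from h import *
for n in("top0.npz","scene0.npz"):
    c=cam(n);P=cloud(c)
    Z=P[...,2]; X=P[...,0];Y=P[...,1]
    print(n,"bench z",np.median(Z[(abs(X-400)<30)&(abs(Y-50)<30)]))
E
```

```text
top0.npz bench z -0.17213109306737806
scene0.npz bench z 0.7407746421233696
```

View pics/t_st.png

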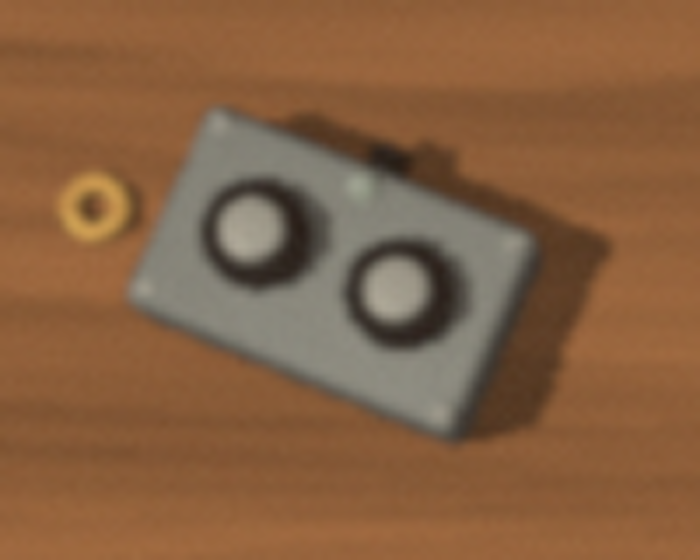

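View pics/t_pr.png

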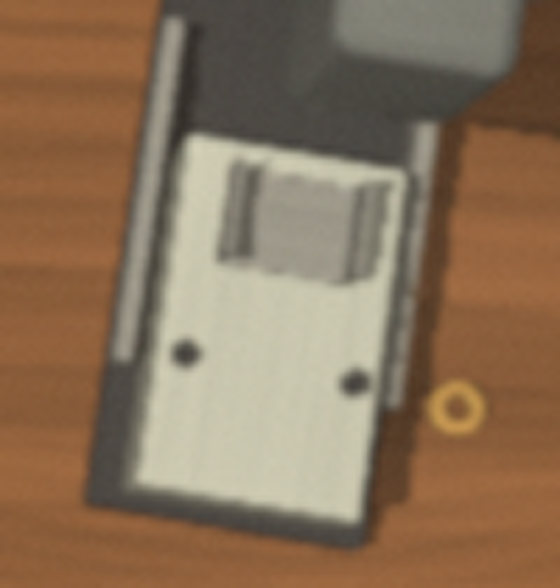

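View pics/s_st.png

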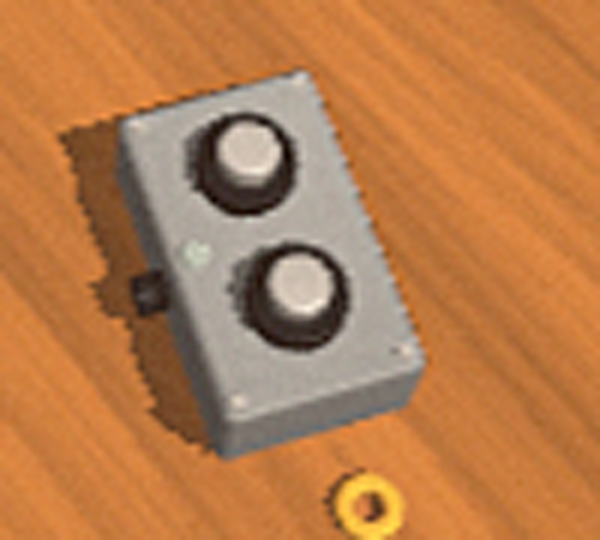

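View pics/s_pr.png

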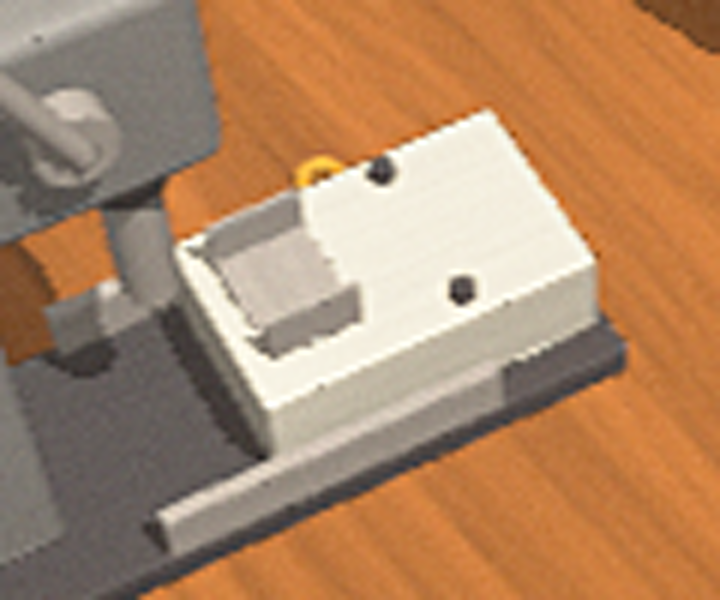

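```bash
cat > tri.py <<'E'
from h import *
t=cam("top0.npz");s=cam("scene0.npz")
def px(U,k,o): return ((U[0]+.5)/k-.5+o[0],(U[1]+.5)/k-.5+o[1])
def ray(c,u,v):
    d=rot(c["attitude"]).apply([(u-c["cx"])/c["fx"],(v-c["cy"])/c["fy"],1.]); return c["position"],d/np.linalg.norm(d)
def tri(a,b):
    A=np.zeros((3,3));y=np.zeros(3)
    for o,d in(a,b):
        M=np.eye(3)-np.outer(d,d);A+=M;y+=M@o
    p=np.linalg.solve(A,y); return p,[np.linalg.norm(np.cross(p-o,d)) for o,d in(a,b)][0]*2
E
python3 - <<'E'
from tri import *
np.set_printoptions(precision=1,suppress=True)
D={"bl":((250,230),(300,284),0,72),"br":((397,291),(248,150),0,72),"lens":((358,187),(197,252),0,54),
"grA":((95,207),(368,506),0,8),
"NL":((132,487),(597,262),1,72),"NR":((362,524),(490,110),1,72),"FL":((190,133),(270,405),1,72),"FR":((407,172),(178,240),1,72)}
for n,(a,b,w,h) in D.items():
    pa=px(a,7,(195,205)) if w==0 else px(a,5.6,(345,200)); pb=px(b,6,(335,260)) if w==0 else px(b,6,(230,140))
    p,g=tri(ray(t,*pa),ray(s,*pb))
    print(n,p,"gap %.1f"%g,"planes",plane(t,*pa,h)[:2],plane(s,*pb,h)[:2],"depth",deproj(t,*np.round(pa)),deproj(s,*np.round(pb)))
for P in((88,503),(360,548)):print("plate",plane(t,*px(P,5.6,(345,200)),20))
for P in((457,408),):print("grB",plane(t,*px(P,5.6,(345,200)),8))
print("cap",plane(t,307,283,30))
E
```

```text
bl [575.  183.4  68.8] gap 0.3 planes [574.4 183.1] [576.2 184. ] depth [575.4 183.8  72. ] [576.  185.   73.1]
br [554.5 130.6  67.9] gap 0.2 planes [553.9 130.2] [556.1 131.7] depth [554.4 131.1  70.6] [556.9 132.9  72.8]
lens [593.3 147.3  57.6] gap 0.1 planes [594.  147.7] [592.1 146.4] depth [594.8 147.1  53.3] [593.9 146.9  55.2]
grA [592.3 250.9   5.9] gap 0.3 planes [591.8 250.6] [593.  251.1] depth [593.7 252.8  -1.2] [590.9 250.4   1.1]
NL [ 461.7 -161.3   69.6] gap 2.0 planes [ 460.9 -160.2] [ 463.4 -160.6] depth [ 462.1 -164.7   36.3] [ 460.8 -164.4   67.2]
NR [ 446.9 -262.    67.4] gap 1.2 planes [ 447.1 -261.4] [ 448.7 -258.1] depth [ 450.3 -272.5   19.7] [ 415.7 -309.1    1.8]
FL [ 618.6 -184.6   75.2] gap 1.4 planes [ 619.7 -185.6] [ 617.2 -186.1] depth [ 630.9 -195.1   20.5] [ 616.1 -186.    71.4]
FR [ 602.4 -280.7   77.3] gap 3.1 planes [ 604.5 -283.1] [ 599.8 -283.3] depth [ 610.3 -289.    44.8] [ 621.5 -233.6  137.3]
plate [ 456.5 -147.2   20. ]
plate [ 438.9 -272.    20. ]
grB [ 505.3 -320.6    8. ]
cap [469.  -10.2  30. ]
```

The station comes out centred near (565,157) with yaw about −21°. The slide front is near (454.5,−211) with yaw about −8.5° and about 58 mm left to travel. I'll turn the tool so its camera side faces the robot, with the fingers shut, before pushing.

jog_arm --rows '[[[0,0,-8.5],[0,0,0],1],[[0,0,-8.5],[0,0,0],1],[[0,0,-8.5],[0,0,0],1],[[0,0,-8.5],[0,0,0],1],[[0,0,-8.5],[0,0,0],1],[[0,0,-8.5],[0,0,0],1],[[0,0,-8.5],[0,0,0],1],[[0,0,-8.5],[0,0,0],1]]' --squeeze 40

```text
time: 0.95
tcp_pos: [135.3, -583.3, 237.2]
orientation: [-0.004, 0.754, 0.656, 0.002]
contact_force: [-0.5, -0.6, 0.7]
opening: 0.001
```

jog_arm --rows '[[[0,0,-8.5],[0,0,0],1],[[0,0,-8.5],[0,0,0],1],[[0,0,-8.5],[0,0,0],1],[[0,0,-8.5],[0,0,0],1],[[0,0,-8.5],[0,0,0],1],[[0,0,-8.5],[0,0,0],1],[[0,0,-8.5],[0,0,0],1],[[0,0,-8.5],[0,0,0],1]]'

```text
time: 1.75
tcp_pos: [135.1, -582.2, 233.0]
orientation: [-0.003, 0.252, 0.968, 0.007]
contact_force: [-0.5, -0.3, 0.1]
opening: -0.001
```

```bash
cat >> h.py <<'E'
def go(target,head=None):
    """tool-axis shift (m) to a world TCP target, heading & tilt info"""
    from rig import arm
    s=arm.sense(); r=rot(s["orientation"]); M=r.as_matrix()
    h=np.degrees(np.arctan2(M[1,0],M[0,0]))
    print("t %.2f"%s["time"],"tcp",s["tcp_pos"].round(1),"head %.2f"%h,"z",M[:,2].round(4),"F",s["contact_force"].round(1),"open %.3f"%s["opening"],"j",s["joint_positions"].round(2))
    if target is not None: print("shift(tool,mm)",r.inv().apply(np.array(target)-s["tcp_pos"]).round(1))
    if head is not None:
        T=np.array([[np.cos(np.radians(head)),np.sin(np.radians(head)),0],[np.sin(np.radians(head)),-np.cos(np.radians(head)),0],[0,0,-1]]).T
        print("rotvec deg",np.degrees((r.inv()*R.from_matrix(T)).as_rotvec()).round(2))
E
python3 -c "
from h import *
go((400,-203,150),171.5)"
```

```text
t 1.75 tcp [ 135.1 -582.2  233. ] head 150.82 z [-0.0027  0.0153 -0.9999] F [-0.5 -0.3  0.1] open -0.001 j [-1.4   0.1   1.24 -0.    1.82 -2.46]
shift(tool,mm) [-47.2 459.2  88.1]
rotvec deg [  0.79  -0.43 -20.68]
```

jog_arm --rows '[[[0,0,0],[-0.003,0.028,0.003],1],[[0,0,0],[-0.003,0.028,0.003],1],[[0,0,0],[-0.003,0.028,0.003],1],[[0,0,0],[-0.003,0.028,0.003],1],[[0,0,0],[-0.003,0.028,0.003],1],[[0,0,0],[-0.003,0.028,0.003],1],[[0,0,0],[-0.003,0.028,0.003],1],[[0,0,0],[-0.003,0.028,0.003],1]]'

```text
time: 2.55
tcp_pos: [266.1, -392.2, 206.5]
orientation: [-0.005, 0.252, 0.968, 0.01]
contact_force: [0.7, 0.1, -0.1]
opening: -0.003
```

jog_arm --rows '[[[0,0,0],[-0.003,0.028,0.003],1],[[0,0,0],[-0.003,0.028,0.003],1],[[0,0,0],[-0.003,0.028,0.003],1],[[0,0,0],[-0.003,0.028,0.003],1],[[0,0,0],[-0.003,0.028,0.003],1],[[0,0,0],[-0.003,0.028,0.003],1],[[0,0,0],[-0.003,0.028,0.003],1],[[0,0,0],[-0.003,0.028,0.003],1]]'

```text
time: 3.35
tcp_pos: [399.8, -198.8, 182.8]
orientation: [-0.006, 0.253, 0.967, 0.01]
contact_force: [0.7, -0.6, -0.5]
opening: 0.005
```

```bash
python3 -c "
from h import *
go((400,-203,150),171.5)"
```

```text
t 3.35 tcp [ 399.8 -198.8  182.8] head 150.73 z [-0.0065  0.0229 -0.9997] F [ 0.7 -0.6 -0.5] open 0.005 j [-0.55 -0.32  1.71  0.02  1.76 -1.61]
shift(tool,mm) [-2.8 -4.1 32.7]
rotvec deg [  1.13  -0.78 -20.78]
```

jog_arm --rows '[[[0.3,-0.2,-7],[0,0,0.008],1],[[0.3,-0.2,-7],[0,0,0.008],1],[[0.3,-0.2,-6.5],[0,0,0.008],1],[[0,0,0],[0,0,0.01],1],[[0,0,0],[0,0,0.01],1],[[0,0,0],[0,0,0.01],1],[[0,0,0],[0,0,0.01],1],[[0,0,0],[0,0,0],1]]'

```text
time: 4.15
tcp_pos: [400.5, -194.0, 112.8]
orientation: [-0.002, 0.071, 0.997, 0.003]
contact_force: [0.5, -0.0, -0.1]
opening: -0.001
```

```bash
python3 -c "
from h import *
from rig import arm
import cv2
go((430,-207.3,50),171.5)
c=arm.read_camera('wrist'); np.savez('w1.npz',**c); cv2.imwrite('pics/w1.png',c['color'][:,:,::-1])
c=arm.read_camera('top'); np.savez('t1.npz',**c); cv2.imwrite('pics/t1.png',c['color'][:,:,::-1])
go(None)"
```

```text
t 4.15 tcp [ 400.5 -194.   112.8] head 171.82 z [-0.0039  0.0073 -1.    ] F [ 0.5 -0.  -0.1] open -0.001 j [-0.53 -0.32  1.84  0.    1.63 -1.96]
shift(tool,mm) [-31.4  -9.4  62.5]
rotvec deg [ 0.38 -0.28  0.32]
t 4.25 tcp [ 401.1 -194.3  114.5] head 171.85 z [-0.0019  0.006  -1.    ] F [ 0.1 -0.7  0.4] open -0.004 j [-0.53 -0.32  1.84  0.    1.63 -1.96]
```

View pics/w1.png

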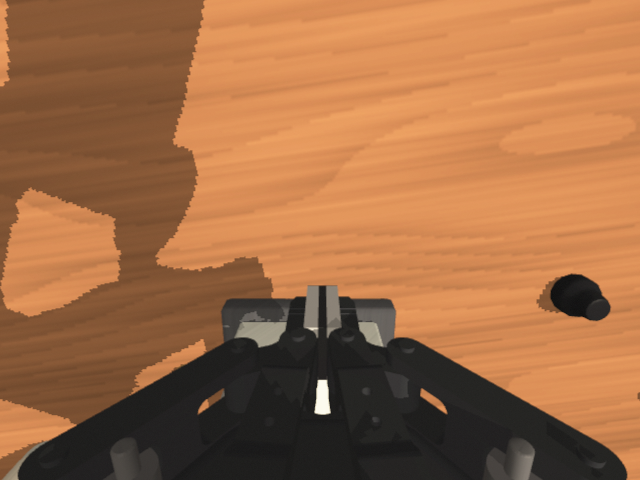

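jog_arm --rows '[[[0,0,0],[-0.003,-0.0015,0.008],1],[[0,0,0],[-0.003,-0.0015,0.008],1],[[0,0,0],[-0.003,-0.0015,0.008],1],[[0,0,0],[-0.003,-0.0015,0.008],1],[[0,0,0],[-0.003,-0.0015,0.008],1],[[0,0,0],[-0.003,-0.0015,0.008],1],[[0,0,0],[-0.003,0,0.008],1],[[0.2,-0.2,0.3],[-0.003,0,0.004],1]]'

```text
time: 5.05
tcp_pos: [426.2, -208.2, 50.6]
orientation: [0.002, 0.074, 0.997, 0.0]
contact_force: [0.1, -0.0, -0.3]
opening: -0.0
```

```bash
python3 -c "
from h import *
go((501,-217.9,50),171.5)"
```

```text
t 5.05 tcp [ 426.2 -208.2   50.6] head 171.46 z [ 3.5e-03  6.0e-04 -1.0e+00] F [ 0.1 -0.  -0.3] open -0.000 j [-0.53 -0.21  1.86  0.    1.49 -1.95]
shift(tool,mm) [-75.4   1.5   0.9]
rotvec deg [ 0.06  0.19 -0.04]
```

jog_arm --rows '[[[0,0,0],[-0.005,0,0],1],[[0,0,0],[-0.005,0,0],1],[[0,0,0],[-0.005,0,-0.0005],1],[[0,0,0],[-0.005,0,-0.0005],1],[[0,0,0],[-0.005,0,-0.0005],1],[[0,0,0],[-0.005,0,-0.0005],1],[[0,0,0],[-0.005,0,-0.0005],1],[[0,0,0],[-0.005,0,-0.0005],1]]'

```text
time: 5.85
tcp_pos: [465.8, -213.8, 51.1]
orientation: [-0.003, 0.075, 0.997, 0.001]
contact_force: [-4.2, 0.5, -2.9]
opening: -0.002
```

```bash
python3 -c "
from h import *
go((501,-217.9,50),171.5)"
```

```text
t 5.85 tcp [ 465.8 -213.8   51.1] head 171.44 z [-0.0057  0.0029 -1.    ] F [-4.2  0.5 -2.9] open -0.002 j [-0.5  -0.09  1.75 -0.    1.49 -1.92]
shift(tool,mm) [-35.4   1.1   0.9]
rotvec deg [ 0.12 -0.35 -0.06]
```

Force is about 4 N with the slide moving, so I'll continue.

jog_arm --rows '[[[0,0,0],[-0.005,0,0],1],[[0,0,0],[-0.005,0,0],1],[[0,0,0],[-0.005,0,0],1],[[0,0,0],[-0.005,0,0],1],[[0,0,0],[-0.004,0,0],1],[[0,0,0],[-0.003,0,0],1],[[0,0,0],[-0.003,0,0],1],[[0,0,0],[-0.002,0,0],1]]'

```text
time: 6.65
tcp_pos: [500.2, -218.9, 51.0]
orientation: [-0.004, 0.075, 0.997, 0.001]
contact_force: [-13.0, 3.2, 5.1]
opening: 0.003
```

```bash
python3 -c "
from h import *
go((501,-217.9,50),171.5)"
```

```text
t 6.65 tcp [ 500.2 -218.9   51. ] head 171.44 z [-0.0072  0.0034 -1.    ] F [-13.    3.2   5.1] open 0.003 j [-0.47  0.    1.66 -0.    1.48 -1.9 ]
shift(tool,mm) [-0.6  1.1  1. ]
rotvec deg [ 0.13 -0.44 -0.06]
```

jog_arm --rows '[[[0,0,0],[-0.002,0,0],1],[[0,0,0],[-0.002,0,0],1],[[0,0,0],[-0.002,0,0],1],[[0,0,0],[-0.002,0,0],1],[[0,0,0],[-0.002,0,0],1],[[0,0,0],[-0.002,0,0],1],[[0,0,0],[-0.002,0,0],1],[[0,0,0],[-0.002,0,0],1]]'

```text
time: 7.45
tcp_pos: [499.5, -218.7, 51.5]
orientation: [-0.026, 0.076, 0.997, 0.005]
contact_force: [-14.4, 1.8, 4.7]
opening: 0.001
```

```bash
python3 -c "
from h import *
from rig import arm
import cv2
go((470,-213,150),171.5)
for n in ('top','scene'):
  c=arm.read_camera(n); np.savez(n[0]+'2.npz',**c); cv2.imwrite('pics/%s2.png'%n,c['color'][:,:,::-1])
I=cv2.imread('pics/top2.png')[170:305,345:445]; cv2.imwrite('pics/t2c.png',cv2.resize(I,None,fx=4.4,fy=4.4,interpolation=cv2.INTER_CUBIC))
I=cv2.imread('pics/scene2.png')[120:250,180:350]; cv2.imwrite('pics/s2c.png',cv2.resize(I,None,fx=4,fy=4,interpolation=cv2.INTER_CUBIC))"
```

```text
t 7.45 tcp [ 499.5 -218.7   51.5] head 171.29 z [-0.0505  0.0133 -0.9986] F [-14.4   1.8   4.7] open 0.001 j [-0.47  0.04  1.63 -0.01  1.53 -1.89]
shift(tool,mm) [ 35.1   1.7 -96.8]
rotvec deg [ 0.32 -2.98 -0.22]
```

View pics/s2c.png

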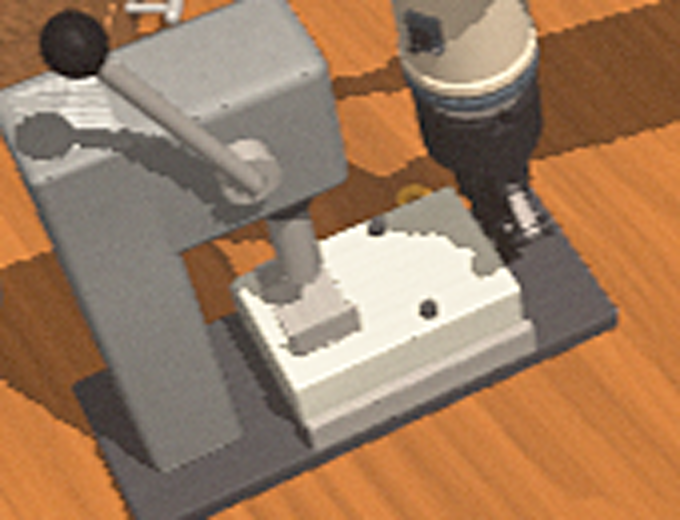

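View pics/t2c.png

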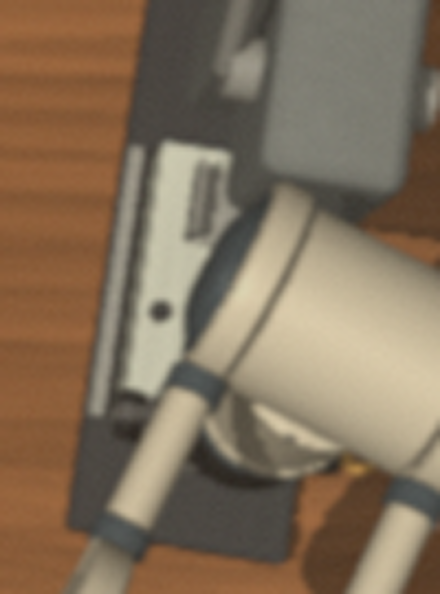

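```bash
python3 -c "
from h import *
c=cam('s2.npz')
a=plane(c,230+597/6,140+262/6,72);b=plane(c,180+521/4,120+287/4,72);print(a,b,b-a)
a=plane(c,230+270/6,140+405/6,72);b=plane(c,180+300/4,120+388/4,72);print(a,b,b-a)"
```

```text
[ 463.36952322 -158.86959689   72.        ] [ 518.16764354 -168.93240227   72.        ] [ 54.79812032 -10.06280538   0.        ]
[ 617.09131374 -184.40386065   72.        ] [ 672.30781837 -191.48541562   72.        ] [55.21650463 -7.08155497  0.        ]
```

jog_arm --rows '[[[0,0,0],[0.006,0,0],1],[[0,0,0],[0.008,0,0],1],[[0,-1.5,0],[0.008,0,-0.005],1],[[0,-1.5,0],[0.008,0,-0.015],1],[[0,0,0],[0,0,-0.025],1],[[0,0,0],[0,0,-0.03],1],[[0,0,0],[0,0,-0.03],1],[[0,0,0],[0,0,-0.01],1]]'

```text
time: 8.35
tcp_pos: [470.8, -214.4, 174.4]
orientation: [0.009, 0.076, 0.997, 0.002]
contact_force: [0.5, -0.7, 1.6]
opening: -0.001
```

```bash
python3 -c "
from h import *
go((564.8,157,160),158.8)"
```

```text
t 8.35 tcp [ 470.8 -214.4  174.4] head 171.33 z [ 0.0184  0.0016 -0.9998] F [ 0.5 -0.7  1.6] open -0.001 j [-0.5  -0.15  1.59  0.01  1.69 -1.92]
shift(tool,mm) [-36.8 381.2  16.8]
rotvec deg [ 0.36  1.   12.54]
```

jog_arm --rows '[[[0,0,0],[0,0.024,0],0.5],[[0,0,0],[0,0.024,0],0.5],[[0,0,0],[0,0.024,0],0.5],[[0,0,0],[0,0.024,0],0.5],[[0,0.5,0],[-0.003,0.024,0],0.5],[[0.3,0.5,0],[-0.003,0.024,0],0.5],[[0,0,0],[-0.003,0.024,0],0.5],[[0,0,0],[-0.003,0.024,0],0.5]]'

```text
time: 9.15
tcp_pos: [514.8, -22.5, 175.1]
orientation: [0.007, 0.078, 0.997, -0.002]
contact_force: [-1.2, 0.1, 0.6]
opening: 0.499
```

jog_arm --rows '[[[0,0,0],[-0.003,0.023,0],0.5],[[0,0,0],[-0.003,0.023,0],0.5],[[0,0,0],[-0.003,0.023,0],0.5],[[0,0,0],[-0.003,0.023,0],0.5],[[0,0,0],[-0.003,0.023,0],0.5],[[0,0,0],[-0.003,0.023,0],0.5],[[0,0,0],[-0.003,0.023,0],0.5],[[0,0,0],[-0.003,0.023,0],0.5]]'

```text
time: 9.95
tcp_pos: [568.9, 164.9, 169.6]
orientation: [0.008, 0.077, 0.997, -0.0]
contact_force: [0.4, -0.9, 0.9]
opening: 0.501
```

```bash
python3 -c "
from h import *
from rig import arm
import cv2
print(arm.nose_length)
go((564.8,157,150),158.8)
for n in ('top','scene','wrist'):
  c=arm.read_camera(n); np.savez(n[0]+'3.npz',**c); cv2.imwrite('pics/%s3.png'%n,c['color'][:,:,::-1])
"
```

```text
11.0
t 9.95 tcp [568.9 164.9 169.6] head 171.18 z [ 0.0166 -0.0016 -0.9999] F [ 0.4 -0.9  0.9] open 0.501 j [ 0.23  0.05  1.4  -0.01  1.67 -1.19]
shift(tool,mm) [ 3.1 -8.5 19.5]
rotvec deg [ 0.16  0.94 12.38]
```

View pics/wrist3.png

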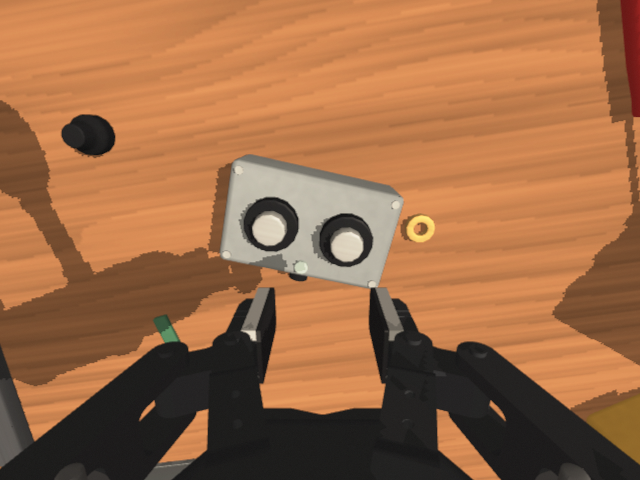

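View pics/top3.png

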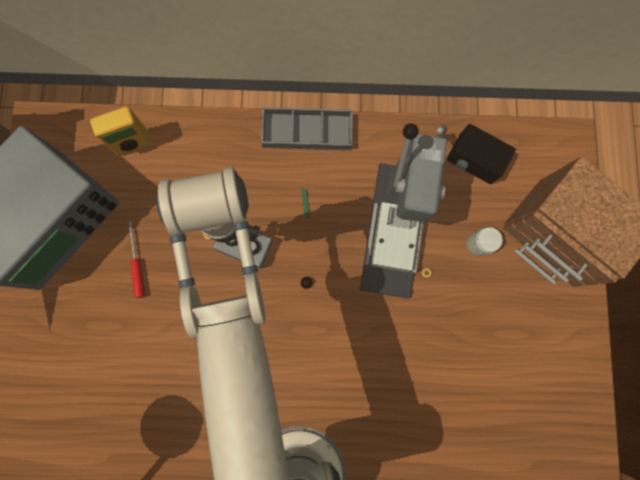

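```bash
python3 -c "
from h import *
np.set_printoptions(precision=1,suppress=True)
w=cam('w3.npz')
for p in((269,229),(347,244)): print(plane(w,*p,72)[:2], deproj(w,*p))
import cv2
I=cv2.imread('pics/wrist3.png')[260:400,200:440]; cv2.imwrite('pics/w3c.png',cv2.resize(I,None,fx=3.3,fy=3.3,interpolation=cv2.INTER_CUBIC))
from rig import arm
s=arm.sense();r=rot(s['orientation'])
for p in((250,292),(262,292),(271,292),(373,292),(380,292),(385,292)): print(p,r.inv().apply(deproj(w,*p)-s['tcp_pos']), r.inv().apply(plane(w,*p,s['tcp_pos'][2]-8)-s['tcp_pos']))
go((564.8,157,110),158.8)
"
```

```text
[555.6 132.1] [555.7 132.   71.5]
[574.5 183.8] [574.7 183.8  71.5]
(250, 292) [-75.6 -67.1 170.8] [  6.3 -30.2   7.9]
(262, 292) [  9.8 -23.6   1.1] [  6.3 -24.8   7.9]
(271, 292) [  9.2 -19.9   2.2] [  6.3 -20.8   7.9]
(373, 292) [ 9.7 23.4  1.2] [ 6.3 24.5  7.9]
(380, 292) [10.1 26.2  0.5] [ 6.3 27.6  7.9]
(385, 292) [10.2 28.2  0.2] [ 6.3 29.8  7.9]
t 10.10 tcp [568.5 164.9 169.3] head 171.29 z [ 0. -0. -1.] F [-0.4 -0.6  0.8] open 0.501 j [ 0.2  0.1  1.4 -0.   1.7 -1.2]
shift(tool,mm) [ 3.4 -8.4 59.2]
rotvec deg [ 0.1  0.9 12.5]
```

View pics/w3c.png

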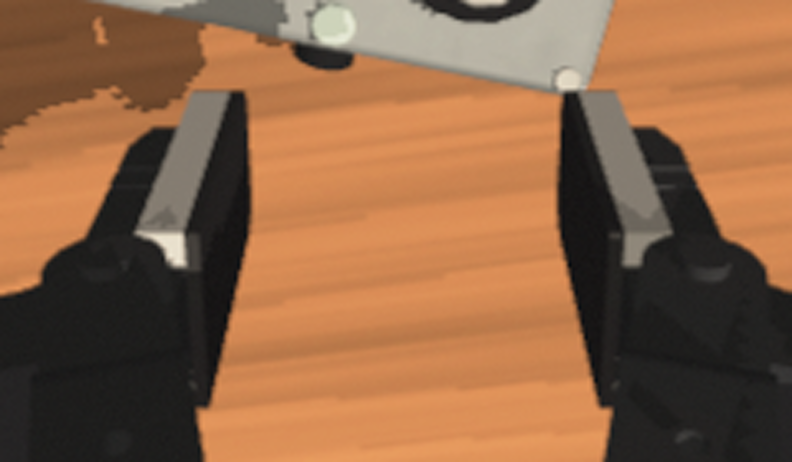

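jog_arm --rows '[[[0.1,0.4,6],[0,0,0],0.41],[[0.1,0.4,6],[0,0,0],0.41],[[0,0,0],[0,-0.003,0.008],0.41],[[0,0,0],[0,-0.003,0.008],0.41],[[0,0,0],[0,0,0.008],0.41],[[0,0,0],[0,0,0.008],0.41],[[0,0,0],[0,0,0.005],0.41],[[0,0,0],[0,0,0],0.41]]'

```text
time: 10.9
tcp_pos: [565.0, 154.5, 126.3]
orientation: [0.0, 0.181, 0.984, -0.002]
contact_force: [0.4, -0.1, -0.2]
opening: 0.59
```

```bash
python3 -c "
from h import *
go((565,157.7,100),159.2)
"
```

```text
t 10.90 tcp [565.  154.5 126.3] head 159.16 z [-3.0e-04 -3.4e-03 -1.0e+00] F [ 0.4 -0.1 -0.2] open 0.590 j [ 0.21  0.06  1.47 -0.    1.61 -1.  ]
shift(tool,mm) [ 1.2  3.1 26.3]
rotvec deg [-0.19  0.06 -0.04]
```

jog_arm --rows '[[[0,0,0],[0.001,0.003,0.005],0.41],[[0,0,0],[0,0,0.005],0.41],[[0,0,0],[0,0,0.005],0.41],[[0,0,0],[0,0,0.005],0.41],[[0,0,0],[0,0,0.005],0.41],[[-0.2,0,0],[0,0,0.003],0.41],[[0,0,0],[0,0,0],0.41],[[0,0,0],[0,0,0],0.41]]'

```text
time: 11.7
tcp_pos: [565.4, 158.4, 96.1]
orientation: [0.001, 0.18, 0.984, 0.0]
contact_force: [0.5, -0.6, 0.4]
opening: 0.585
```

```bash
python3 -c "
from h import *
from rig import arm
import cv2
for n in ('scene','wrist'):
  c=arm.read_camera(n); np.savez(n[0]+'4.npz',**c); cv2.imwrite('pics/%s4.png'%n,c['color'][:,:,::-1])
go((565,157.7,80),159.2)
I=cv2.imread('pics/scene4.png')[250:350,335:435]; cv2.imwrite('pics/s4c.png',cv2.resize(I,None,fx=6,fy=6,interpolation=cv2.INTER_CUBIC))
"
```

```text
t 11.80 tcp [565.5 158.4  96.3] head 159.25 z [ 2.1e-03  4.0e-04 -1.0e+00] F [ 0.  -0.5  1. ] open 0.584 j [ 0.22  0.08  1.51 -0.    1.56 -0.99]
shift(tool,mm) [ 0.3 -0.8 16.3]
rotvec deg [0.06 0.1  0.05]
```

View pics/wrist4.png

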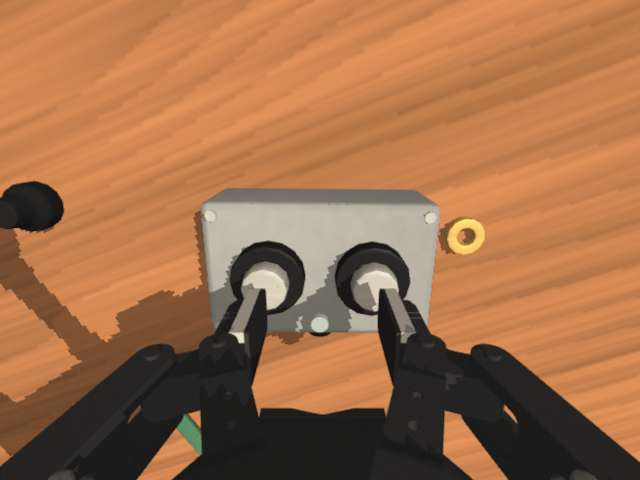

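View pics/s4c.png

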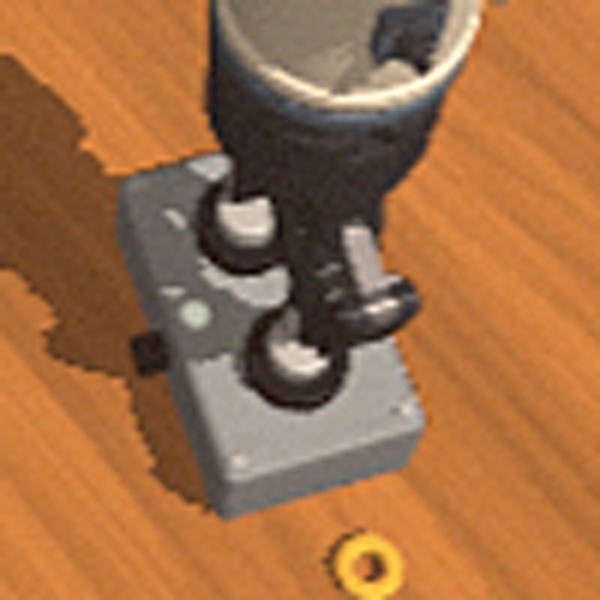

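jog_arm --rows '[[[0,0,0],[0,-0.001,0.003],0.41],[[0,0,0],[0,0,0.003],0.41],[[0,0,0],[0,0,0.002],0.41],[[0,0,0],[0,0,0.002],0.41],[[0,0,0],[0,0,0.001],0.41],[[0,0,0],[0,0,0.001],0.41],[[0,0,0],[0,0,0],0.41],[[0,0,0],[0,0,0],0.41]]'

```text
time: 12.6
tcp_pos: [565.4, 157.4, 83.8]
orientation: [0.001, 0.18, 0.984, 0.001]
contact_force: [-1.2, 0.7, -0.2]
opening: 0.59
```

```bash
python3 -c "
from h import *
go((565,157.7,80),159.2)
"
```

```text
t 12.60 tcp [565.4 157.4  83.8] head 159.24 z [ 3.e-03  6.e-04 -1.e+00] F [-1.2  0.7 -0.2] open 0.590 j [ 0.21  0.08  1.52 -0.    1.54 -0.99]
shift(tool,mm) [0.5 0.1 3.8]
rotvec deg [0.09 0.15 0.04]
```

jog_arm --rows '[[[0,0,0],[0,0,0.001],0.41],[[0,0,0],[0,0,0.001],0.41],[[0,0,0],[0,0,0.001],0.41],[[0,0,0],[0,0,0.001],0.41],[[0,0,0],[0,0,0.001],0.41],[[0,0,0],[0,0,0.001],0.41],[[0,0,0],[0,0,0],0.41],[[0,0,0],[0,0,0],0.41]]'

```text
time: 13.4
tcp_pos: [565.7, 157.5, 79.1]
orientation: [0.002, 0.18, 0.984, 0.001]
contact_force: [-1.7, -1.0, 3.4]
opening: 0.592
```

```bash
python3 -c "
from h import *
go((565,157.7,80),159.2)
"
```

```text
t 13.40 tcp [565.7 157.5  79.1] head 159.25 z [ 4.3e-03  8.0e-04 -1.0e+00] F [-1.7 -1.   3.4] open 0.592 j [ 0.21  0.08  1.53 -0.    1.53 -0.99]
shift(tool,mm) [ 0.7 -0.  -0.9]
rotvec deg [0.13 0.21 0.05]
```

jog_arm --rows '[[[0,0,0],[0,0,0.0015],0.41],[[0,0,0],[0,0,0.0015],0.41],[[0,0,0],[0,0,0.0015],0.41],[[0,0,0],[0,0,0.0015],0.41],[[0,0,0],[0,0,0.0015],0.41],[[0,0,0],[0,0,0.0015],0.41],[[0,0,0],[0,0,0.0015],0.41],[[0,0,0],[0,0,0.0015],0.41]]'

```text
time: 14.2
tcp_pos: [565.8, 157.5, 73.9]
orientation: [0.003, 0.18, 0.984, 0.001]
contact_force: [-5.2, -1.2, 10.8]
opening: 0.589
```

```bash
python3 -c "
from h import *
go((565,157.7,80),159.2)
"
```

```text
t 14.20 tcp [565.8 157.5  73.9] head 159.26 z [ 0.0071  0.0011 -1.    ] F [-5.2 -1.2 10.8] open 0.589 j [ 0.21  0.08  1.54 -0.    1.51 -0.99]
shift(tool,mm) [ 0.7 -0.1 -6.1]
rotvec deg [0.2  0.36 0.06]
```

jog_arm --rows '[[[0,0,0],[0,0,0.002],0.41],[[0,0,0],[0,0,0.002],0.41],[[0,0,0],[0,0,0.002],0.41],[[0,0,0],[0,0,0.002],0.41],[[0,0,0],[0,0,0.002],0.41],[[0,0,0],[0,0,0.002],0.41],[[0,0,0],[0,0,0.002],0.41],[[0,0,0],[0,0,0.002],0.41]]'

```text
time: 15.0
tcp_pos: [565.7, 157.5, 73.9]
orientation: [0.006, 0.18, 0.984, 0.002]
contact_force: [-6.4, -1.7, 12.0]
opening: 0.593
```

```bash
python3 -c "
from h import *
from rig import arm
import cv2
go((565,157.7,80),159.2)
c=arm.read_camera('scene');cv2.imwrite('pics/scene5.png',c['color'][:,:,::-1])
I=cv2.imread('pics/scene5.png')[250:350,335:435]; cv2.imwrite('pics/s5c.png',cv2.resize(I,None,fx=6,fy=6,interpolation=cv2.INTER_CUBIC))
"
```

```text
t 15.00 tcp [565.7 157.5  73.9] head 159.27 z [ 0.0131  0.0013 -0.9999] F [-6.4 -1.7 12. ] open 0.593 j [ 0.21  0.08  1.54 -0.    1.51 -0.99]
shift(tool,mm) [ 0.7 -0.  -6.1]
rotvec deg [0.34 0.68 0.08]
```

View pics/s5c.png

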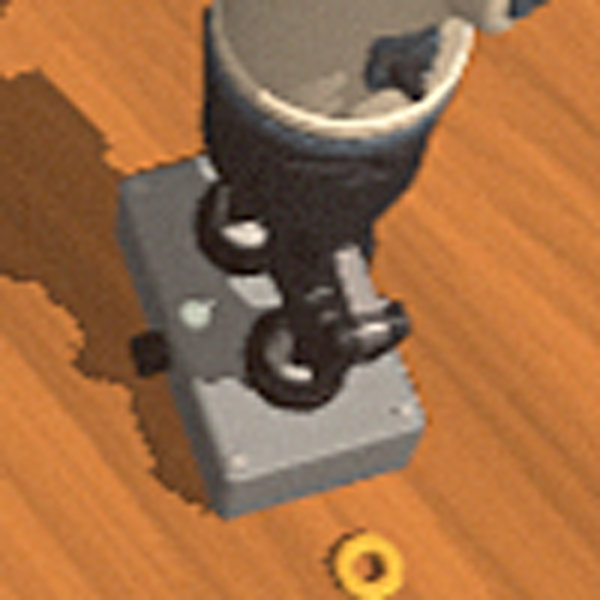

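The picture shows both buttons down in their collars, at about (245,232) and (297,360) in the crop, with no further motion and 12 N. I'll keep holding.

jog_arm --rows '[[[0,0.1,0],[0,0,0.002],0.41],[[0,0.1,0],[0,0,0.002],0.41],[[0,0.1,0],[0,0,0.002],0.41],[[0,0.1,0],[0,0,0.002],0.41],[[0,0.1,0],[0,0,0.002],0.41],[[0,0.1,0],[0,0,0.002],0.41],[[0,0.1,0],[0,0,0.002],0.41],[[0,0.1,0],[0,0,0.002],0.41]]'

```text
time: 15.85
tcp_pos: [565.8, 157.5, 74.0]
orientation: [0.002, 0.18, 0.984, 0.004]
contact_force: [-7.4, -1.7, 13.9]
opening: 0.588
```

jog_arm --rows '[[[0,0.1,0],[0,0,0.002],0.41],[[0,0.1,0],[0,0,0.002],0.41],[[0,0.1,0],[0,0,0.002],0.41],[[0,0.1,0],[0,0,0.002],0.41],[[0,0.1,0],[0,0,0.002],0.41],[[0,0.1,0],[0,0,0.002],0.41],[[0,0.1,0],[0,0,0.002],0.41],[[0,0.1,0],[0,0,0.002],0.41]]'

```text
time: 16.65
tcp_pos: [565.9, 157.4, 74.1]
orientation: [-0.001, 0.18, 0.984, 0.006]
contact_force: [-7.0, -1.5, 13.7]
opening: 0.59
```

jog_arm --rows '[[[0,0.1,0],[0,0,0.002],0.41],[[0,0.1,0],[0,0,0.002],0.41],[[0,0.1,0],[0,0,0.002],0.41],[[0,0.1,0],[0,0,0.002],0.41],[[0,0.1,0],[0,0,0.002],0.41],[[0,0.1,0],[0,0,0.002],0.41],[[0,0.1,0],[0,0,0.002],0.41],[[0,0.1,0],[0,0,0.002],0.41]]'

```text
time: 17.45
tcp_pos: [565.9, 157.4, 74.2]
orientation: [-0.005, 0.18, 0.984, 0.007]
contact_force: [-6.2, -1.0, 12.7]
opening: 0.593
```

jog_arm --rows '[[[0,0.1,0],[0,0,0.002],0.41],[[0,0.1,0],[0,0,0.002],0.41],[[0,0.1,0],[0,0,0.002],0.41],[[0,0.1,0],[0,0,0.002],0.41],[[0,0.1,0],[0,0,0.002],0.41],[[0,0.1,0],[0,0,0.002],0.41],[[0,0.1,0],[0,0,0.002],0.41],[[0,0.1,0],[0,0,0.002],0.41]]'

```text
time: 18.25
tcp_pos: [566.0, 157.4, 74.3]
orientation: [-0.009, 0.18, 0.984, 0.009]
contact_force: [-7.5, -1.1, 13.2]
opening: 0.591
```

jog_arm --rows '[[[0,0.1,0],[0,0,0.002],0.41],[[0,0.1,0],[0,0,0.002],0.41],[[0,0.1,0],[0,0,0.002],0.41],[[0,0.1,0],[0,0,0.002],0.41],[[0,0.1,0],[0,0,0.002],0.41],[[0,0.1,0],[0,0,0.002],0.41],[[0,0.1,0],[0,0,0.002],0.41],[[0,0.1,0],[0,0,0.002],0.41]]'

```text
time: 19.05
tcp_pos: [566.0, 157.3, 74.3]
orientation: [-0.012, 0.18, 0.984, 0.011]
contact_force: [-6.1, -1.7, 12.1]
opening: 0.592
```

```bash
python3 -c "
from h import *
go((565,157.7,80),159.2)
"
```

```text
t 19.05 tcp [566.  157.3  74.3] head 159.32 z [-0.02    0.0262 -0.9995] F [-6.1 -1.7 12.1] open 0.592 j [ 0.2   0.1   1.52  0.03  1.54 -1.01]
shift(tool,mm) [ 1.2  0.1 -5.6]
rotvec deg [ 1.   -1.6   0.11]
```

Held for nearly 5 s, but a 1° roll crept in. I'll level the tool and hold for another 4 s to be safe.

jog_arm --rows '[[[0.15,-0.2,0],[0,0,0.003],0.41],[[0.15,-0.2,0],[0,0,0.003],0.41],[[0.15,-0.2,0],[0,0,0.003],0.41],[[0.15,-0.2,0],[0,0,0.003],0.41],[[0.15,-0.2,0],[0,0,0.003],0.41],[[0.15,-0.2,0],[0,0,0.003],0.41],[[0.15,-0.2,0],[0,0,0.003],0.41],[[0.15,-0.1,0],[0,0,0.003],0.41]]'

```text
time: 19.85
tcp_pos: [565.9, 157.6, 73.8]
orientation: [0.004, 0.18, 0.984, -0.001]
contact_force: [-8.2, -2.5, 16.5]
opening: 0.592
```

```bash
python3 -c "
from h import *
go((565,157.7,80),159.2)
"
```

```text
t 19.85 tcp [565.9 157.6  73.8] head 159.29 z [ 0.0069 -0.0031 -1.    ] F [-8.2 -2.5 16.5] open 0.592 j [ 0.22  0.08  1.54 -0.    1.51 -0.99]
shift(tool,mm) [ 0.8 -0.2 -6.2]
rotvec deg [-0.03  0.43  0.09]
```

jog_arm --rows '[[[0,0.05,0],[0,0,0.003],0.41],[[0,0.05,0],[0,0,0.003],0.41],[[0,0.05,0],[0,0,0.003],0.41],[[0,0.05,0],[0,0,0.003],0.41],[[0,0.05,0],[0,0,0.003],0.41],[[0,0.05,0],[0,0,0.003],0.41],[[0,0.05,0],[0,0,0.003],0.41],[[0,0.05,0],[0,0,0.003],0.41]]'

```text
time: 20.65
tcp_pos: [565.9, 157.5, 73.8]
orientation: [0.005, 0.18, 0.984, 0.001]
contact_force: [-9.6, -2.0, 17.0]
opening: 0.587
```

jog_arm --rows '[[[0,0.05,0],[0,0,0.003],0.41],[[0,0.05,0],[0,0,0.003],0.41],[[0,0.05,0],[0,0,0.003],0.41],[[0,0.05,0],[0,0,0.003],0.41],[[0,0.05,0],[0,0,0.003],0.41],[[0,0.05,0],[0,0,0.003],0.41],[[0,0.05,0],[0,0,0.003],0.41],[[0,0.05,0],[0,0,0.003],0.41]]'

```text
time: 21.45
tcp_pos: [565.9, 157.5, 73.9]
orientation: [0.006, 0.18, 0.984, 0.002]
contact_force: [-9.4, -2.4, 17.4]
opening: 0.591
```

jog_arm --rows '[[[0,0,0],[0,0,0.003],0.41],[[0,0,0],[0,0,0.003],0.41],[[0,0,0],[0,0,0.003],0.41],[[0,0,0],[0,0,0.003],0.41],[[0,0,0],[0,0,0.003],0.41],[[0,0,0],[0,0,0.003],0.41],[[0,0,0],[0,0,0.003],0.41],[[0,0,0],[0,0,0.003],0.41]]'

```text
time: 22.25
tcp_pos: [565.8, 157.6, 74.0]
orientation: [0.01, 0.18, 0.984, 0.003]
contact_force: [-9.7, -2.4, 17.3]
opening: 0.591
```

jog_arm --rows '[[[0,0,0],[0,0,0.003],0.41],[[0,0,0],[0,0,0.003],0.41],[[0,0,0],[0,0,0.003],0.41],[[0,0,0],[0,0,0.003],0.41],[[0,0,0],[0,0,0.003],0.41],[[0,0,0],[0,0,0.003],0.41],[[0,0,0],[0,0,0.003],0.41],[[0,0,0],[0,0,0.003],0.41]]'

```text
time: 23.05
tcp_pos: [565.8, 157.5, 74.0]
orientation: [0.014, 0.18, 0.984, 0.004]
contact_force: [-9.4, -2.3, 17.3]
opening: 0.593
```

```bash
python3 -c "
from h import *
go((565,157.7,80),159.2)
"
```

```text
t 23.05 tcp [565.8 157.5  74. ] head 159.27 z [ 0.0286  0.003  -0.9996] F [-9.4 -2.3 17.3] open 0.593 j [ 0.22  0.06  1.56 -0.    1.49 -0.99]
shift(tool,mm) [ 0.6 -0.  -6. ]
rotvec deg [0.74 1.47 0.08]
```

Now I'll release straight up.

jog_arm --rows '[[[0,0,0],[0,0,-0.008],0.41],[[0,0,0],[0,0,-0.01],0.41],[[0,0,0],[0,0,-0.015],0.41],[[0,0,0],[0,0,-0.02],0.41],[[0,0,0],[0.01,0,-0.02],0.41],[[0,0,0],[0.02,0,-0.02],0.41],[[0,0,0],[0.03,0,-0.01],0.41],[[0,0,0],[0.03,0,0],0.41]]'

```text
time: 23.85
tcp_pos: [478.8, 188.5, 179.9]
orientation: [0.014, 0.182, 0.983, 0.004]
contact_force: [0.0, 0.8, -0.4]
opening: 0.59
```

jog_arm --rows '[[[0,0,0],[0.03,0,-0.005],0.41],[[0,0,0],[0.03,0,-0.005],0.41],[[0,0,0],[0.02,0,-0.005],0.41],[[0,0,0],[0,0,0],0.41],[[0,0,0],[0,0,0],0.41],[[0,0,0],[0,0,0],0.41],[[0,0,0],[0,0,0],0.41],[[0,0,0],[0,0,0],0.41]]'

```text
time: 24.65
tcp_pos: [400.8, 218.3, 195.8]
orientation: [0.015, 0.181, 0.983, 0.005]
contact_force: [-0.1, 0.1, 0.4]
opening: 0.589
```

```bash
python3 -c "
from h import *
from rig import arm
import cv2
go(None)
for n in ('top','scene'):
  c=arm.read_camera(n); np.savez(n[0]+'6.npz',**c); cv2.imwrite('pics/%s6.png'%n,c['color'][:,:,::-1])
"
```

```text
t 24.65 tcp [400.8 218.3 195.8] head 159.08 z [ 0.0322  0.0046 -0.9995] F [-0.1  0.1  0.4] open 0.589 j [ 0.43 -0.33  1.7  -0.01  1.74 -0.78]
```

View pics/scene6.png

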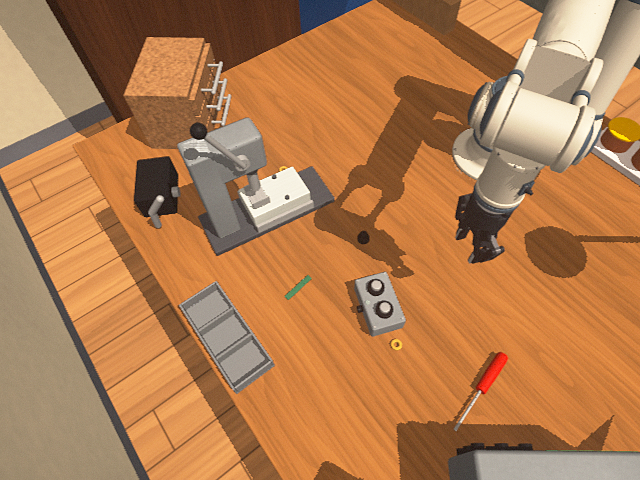

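View pics/top6.png

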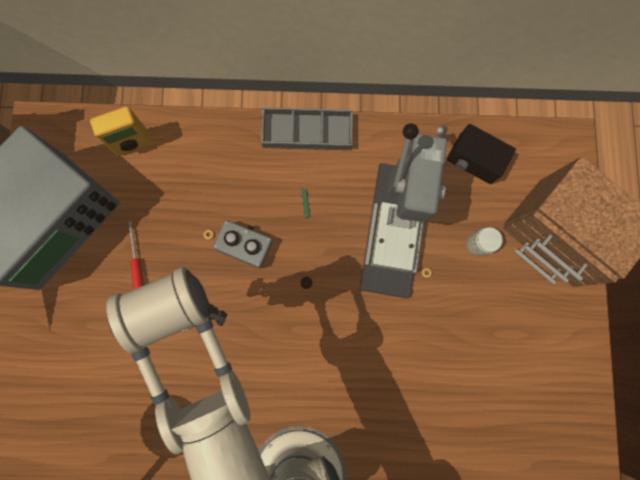

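All the loose things are at the same pixels as at the start: cap (307,283), grommets (208,235) and (426,272), tag strip (306,203), tin (486,241). The buttons are up at (232,238) and (252,246). One last numeric check on the slide before I hand in.

```bash
python3 -c "
import cv2
I=cv2.imread('pics/top6.png')[240:305,350:430]; cv2.imwrite('pics/t6c.png',cv2.resize(I,None,fx=9,fy=9,interpolation=cv2.INTER_CUBIC))"
```

```text
(no output)
```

View pics/t6c.png

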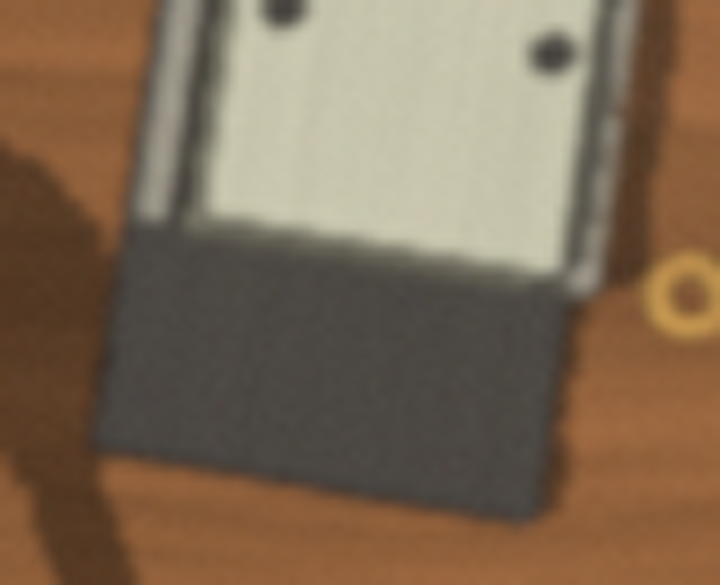

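```bash
python3 -c "
from h import *
c=cam('t6.npz')
f=lambda U,h:plane(c,(U[0]+.5)/9-.5+350,(U[1]+.5)/9-.5+240,h)
a=(f((200,218),72)+f((567,275),72))/2; b=(f((93,448),20)+f((530,520),20))/2
print(a,b,(a-b)@[.989,-.148,0])"
```

```text
[ 510.70634634 -219.58673328   72.        ] [ 447.91250032 -208.52037413   20.        ] 63.7409348588919
```

```bash
python3 -c "
from rig import arm
print(arm.close_job())"
```

```text
the job is handed in; nothing more can be done
None
```

I pushed the slide home, pressed and held both buttons together, let go with the arm clear, and handed the job in at about 25 s. `close_job` gives no verdict, so the checks below are my own.

- **Slide:** I pushed it in with shut fingers until it stopped. Eight more rows of pushing at about 14 N did not move it. At the end its front face measured 63.7 mm behind the base-plate edge, against a nominal 65 mm. The 1.3 mm difference is within the 2 mm calibration.
- **Buttons:** I pressed one with each fingertip. First contact was at TCP height about 80 mm, and the tool bottomed out at about 74 mm, matching the 6 mm travel. I held them from about 14 s to 23 s at 11–17 N of vertical force. A roll of about 1° crept in partway, so I levelled the tool and held for another 3 s or more; a smaller tilt returned late in that hold.
- **At the end:** The pictures show both buttons up again. The cap, grommets, tag strip and tin are at the same pixels as at the start. The screwdriver is partly hidden by the arm in the top view but unmoved in the scene view. The force reading was near zero, so the arm was touching nothing.

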